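# Shingle freshly printed legend plates on the dryer tray and shut them in behind the sash

### The job

Lay the two loose legend plates on the dryer's drawn-out tray to carry on the row begun by the plate at its left end: a straight shingled row running right, each plate pointing the same way as the first, its printed end lapped by about 30 mm over the blank half of the plate before so that no print is covered, and its blank end down on the tray. Keep the sash shut until the row is laid; then raise the sash right up by its bar, push the tray fully home, and lower the sash until it is fully shut, without slamming it. Leave the other things on the table alone.

Things in the scene. Friction and masses are not known exactly. Their poses are not given: they have to be found in the camera images.
- dryer: fixed white dryer, 300 mm wide, 135 deep, roof 165 high, clear sash in front; two runners 85 mm either side of the middle reach 230 out in front, 22 high. Origin on the table under the middle of its front; x into the dryer, y left, z up; up to 0.1 rad askew. Sash guide posts at y = +-150, 303 high; between them the roof is bare for 70 mm behind the front
- sash (a joint): height of the sash above shut, m: 0 shut (starts within 12 mm), 0.12 fully up. Clear pane 278 mm wide in an aluminium frame, lower edge 41 and upper edge 163 mm above the table when shut; slides straight up, spring balanced with friction, stays where left: about 10 N lift it, 3 N push it down
- sash_bar (a point): middle of the sash's black lift bar, on the bar's axis, moving with the sash: round bar 12 mm thick, lying along the dryer's y, straight for 90 mm, 60 mm in front of the dryer's front face (39 mm clear gap behind the bar), 145 mm above the table when shut, 18 mm below the sash's upper edge
- tray (a joint): travel of the tray along the dryer's x, m: about 0 drawn out in front of the sash (it starts within 10 mm of that), 0.224 fully home inside against its stop; slides with about 2 N friction and stays where left
- tray_floor (a point): middle of the upper side of the tray's flat floor, 30 mm above the table; axes as the dryer's. Floor 100 mm along x by 250 mm between the end walls along y; end walls rise 12 mm, front and back edges 6 mm above the floor
- tray_pull (a point): middle of the black bar pull on the tray's front, 12 mm thick, along y for 74 mm, 26 mm above the table, 88 mm in front of the tray's middle and 30 mm in front of the tray's front panel; it stays outside, below the sash, when the tray is home
- plate_first: pale aluminium legend plate 90 x 55 x 6 mm, 80 g, already lying flat at the left end of the tray, its printed end to the left (dryer's +y). Origin: centre of its underside; x along its length towards its printed end, z up. Printed end: ring of tick marks; an orange line crosses the middle, the half beyond is blank but for two small holes
- plate_first_print (a point): point on the plate's underside below the middle of the print, 25 mm from the origin towards the printed end
- plate_first_blank_end (a point): middle of the plate's blank end edge, underside, 45 mm from the origin
- plate_a: pale aluminium legend plate 90 x 55 x 6 mm, 80 g, loose, flat on the table left of the dryer; interchangeable with the other loose plate. Origin: centre of its underside; x along its length towards its printed end, z up. Printed end: ring of tick marks; an orange line crosses the middle, the half beyond is blank but for two small holes
- plate_a_print (a point): point on the plate's underside below the middle of the print, 25 mm from the origin towards the printed end
- plate_a_blank_end (a point): middle of the plate's blank end edge, underside, 45 mm from the origin
- plate_b: pale aluminium legend plate 90 x 55 x 6 mm, 80 g, loose, flat on the table left of the dryer; interchangeable with the other loose plate. Origin: centre of its underside; x along its length towards its printed end, z up. Printed end: ring of tick marks; an orange line crosses the middle, the half beyond is blank but for two small holes
- plate_b_print (a point): point on the plate's underside below the middle of the print, 25 mm from the origin towards the printed end
- plate_b_blank_end (a point): middle of the plate's blank end edge, underside, 45 mm from the origin
- dish: bystander: shallow yellow dish of orange levers, 84 mm across, 20 high mm; leave alone
- breaker_p: bystander: grey two-pole breaker with orange toggles, 83 x 37 x 71 mm; leave alone
- breaker_q: bystander: grey two-pole breaker with orange toggles, 83 x 37 x 71 mm; leave alone
- ink_pot: bystander: white ink pot with orange cap, 62 mm across, 86 high mm; leave alone
- tape: bystander: roll of clear tape, 72 mm across, lying flat, 18 high mm; leave alone
- spatula_tool: bystander: ink spatula with wooden handle, lying on the table beyond the loose plates, 186 x 22 x 20 mm; leave alone
Mind the look-alikes: they are no part of the job. What is shaped like the plate_first but black is not meant.

How it is judged:
By the outcome, as a careful person would: the job done as asked, in the order asked, and still so for the second after the job is handed in, with the robot touching nothing.
It also fails if it takes over 72 s, if anything falls off the work surface, if the arm or the gripper's body presses on something with over 40 N, if the wrist force passes 120 N, or if a joint passes its speed limit or range.

### The arm

A 6-joint arm with a two-finger parallel gripper is mounted at the origin on a cart in front of the work surface, level with it; the furniture and walls round the work are solid. World frame = base frame: x ahead of the robot, y to its left, z up, the work surface at z = 0. Lengths are in m, angles in rad, forces in N, time in s.
With the tool pointing down it reaches from about 0.375 to 0.9 m from the base axis. Payload 3.1 kg.
Tool frame: the origin (TCP) lies at the very end of the fingers, on their centre line; the grasp point (between the pads) lies 19 mm behind it; z points along the fingers, y is the line along which they close (so a half turn about z gives the same grasp; the last joint's range is limited). The gripper opens to 85 mm and grips with 20 to 120 N. Pads are 22 mm wide; open, the fingers measure 114 mm over their backs; the gripper's body (76 mm by 85 mm) begins 54 mm behind the grasp point. The pads swing forward as they close: fully open they stand 13 mm farther back than shut.
Start: joints at [1.129, 0.527, 1.433, -0, 1.181, -0.178], TCP at [0.163, 0.603, 0.231] pointing down, gripper open.
Joint ranges: [-3.08, 3.08], [-0.75, 2.2], [0.22, 2.44], [-1.43, 4.57], [0, 2.65], [-2.85, 2.85]. Speed limits (rad/s): [2.79, 2.79, 3.14, 3.14, 3.14, 3.14].

### API

Orientations are given as a unit quaternion [x, y, z, w].
In Python, from station import sense, snapshot, camera_params, sign_off gives the robot as it stands.
- The arm moves only by the shell command python3 -m handwheel 'ROWS' [OPENING] [FORCE]. ROWS is JSON, a list that holds one entry, the list of rows, each a list of 4 numbers: the shift along the tool's x, y, z in units of 25 mm (1.0 is 25 mm), then the turn about the tool's z in units of 6 degrees (1.0 is 6 degrees). A call has 1 to 20 rows; each row shifts and turns the commanded pose from where the row before left it, along the tool's axes as they then stand; what a row does not reach is not made up. A row lasts 1/8 s, in which the tool goes at most 62.5 mm and 10.7 degrees, less where a joint would pass 70% of its speed; a pose out of reach is approached as far as the arm can. A call is refused whole if a number of a shift passes 1 or a number of a turn 1, either way. A call with a gripper value outside its range is refused whole. OPENING is the finger opening in mm, from 0 to 85.4, set as the call begins (- or left out, the last holds). The fingers move at their own pace and stop on an object; FORCE is the grip in N (left out, the last holds). Time passes only in rows, so rows that do not move let the fingers close. It gives the time, the measured TCP pose, the force, the opening and the grip force at its end, in the units of the state.
- sense(): the state, without advancing time (a new reading comes with each control period).
- snapshot(name): name is "scene" or "top" or "wrist"; returns (picture, depth): 480x640x3 uint8, red, green, blue; 480x640 float32, m along the optical axis (not along the pixel's ray), 0 where there is no reading.
- camera_params(name): a dict with "mtx" (3x3 intrinsics, pixels), "D" ([k1, k2, p1, p2, k3] as OpenCV has them; the pictures are not rectified), "extrinsics" (4x4, takes a point from camera to world coordinates); the wrist camera has in their place "hand_eye" (4x4, takes a point from camera to tool coordinates, whose origin is the TCP and whose axes are the flange's). Camera axes: x right, y up, looking along -z (the intrinsics and any distortion apply to the point x, -y, -z); pixel columns grow to the right and rows downward; lengths in m; the calibration is good to about 2 mm. A picture is of the moment at which its call begins: read the wrist's pose just before it. camera_params takes no time and is no camera call.
- sign_off(): hands the job in; it is judged then, once.
The state is a dict: "t": time; "q": joint angles; "qd": joint speeds; "tau": joint torques, N m; "tcp_pos": TCP position; "tool_rot": TCP orientation; "force": force on the tool from outside, world axes, zero at the start; "ft_torque": the same for the moment, N m; "finger_gap": opening from 0.0 (shut) to 1.0 (fully open); "gripper_force": force on a finger pad.
Only numpy, scipy, OpenCV 4.12 (cv2) and the standard library are available. Lean on these libraries where they do the work, as an engineer would, in place of code of your own. Each camera call takes 0.05 s, during which the arm holds its last target. There are 200 camera calls.

## Working session

There is one attempt and no reset: what is moved stays moved. The work goes in short steps, Python scripts to look and compute and a shell command to move; the robot and the scene stay as the last step left them, time stands still between calls to the robot, and variables do not carry over. Pictures are saved under pics/ and viewed, at most 10 in all, crops included, and the job is handed in when it is done.

```bash
ls; mkdir -p pics; cat > h.py <<'E'
import numpy as np,cv2
from station import sense,snapshot,camera_params
def save(n,f):
    p,d=snapshot(n); cv2.imwrite(f'pics/{f}.png',p[:,:,::-1]); np.save(f'pics/{f}.npy',d); return p,d
E
python3 - <<'E'
from h import *
s=sense();print(s)
for n in('scene','top'):
    save(n,n);c=camera_params(n);print(n,c)
print(camera_params('wrist'))
E
```

```text
pics
{'t': 0.0, 'q': array([ 1.12847910e+00,  5.28488960e-01,  1.43392798e+00,  1.85655975e-05,
        1.18140675e+00, -1.78512393e-01]), 'qd': array([ 0.00121057, -0.00116649, -0.00240971,  0.00212154, -0.00062673,
       -0.00010642]), 'tau': array([ 2.21574355e-04, -4.42358279e+01, -1.78025115e+01, -2.24436262e-04,
        8.37654836e-03,  4.61645996e-06]), 'tcp_pos': array([0.16262785, 0.60271264, 0.23031146]), 'tool_rot': array([ 1.31523690e-01,  9.91312400e-01, -1.05958308e-03, -3.48913097e-04]), 'force': array([0.28234965, 1.1010281 , 0.51391845]), 'ft_torque': array([ 0.04523185,  0.00690794, -0.01346215]), 'gripper_force': 0.0, 'finger_gap': 0.9996770603104649}
scene {'mtx': array([[481.28987896,   0.        , 321.53274384],
       [  0.        , 481.28987896, 242.10104283],
       [  0.        ,   0.        ,   1.        ]]), 'D': array([-0.0708751,  0.       ,  0.       ,  0.       ,  0.       ]), 'extrinsics': array([[ 0.71007365,  0.5231622 , -0.47127139, -0.04781227],
       [-0.70404505,  0.51728166, -0.48655962, -0.61395366],
       [-0.01076955,  0.67728945,  0.7356
[... 484 characters left out ...]
,  0.17527432,  0.98446914,  1.2560861 ],
       [ 0.        ,  0.        ,  0.        ,  1.        ]])}
{'mtx': array([[426.63767618,   0.        , 329.68993908],
       [  0.        , 426.63767618, 239.11289465],
       [  0.        ,   0.        ,   1.        ]]), 'D': array([-0.01332502,  0.        ,  0.        ,  0.        ,  0.        ]), 'hand_eye': array([[ 8.78959962e-04,  9.57531899e-01,  2.88326012e-01,
         7.33418752e-02],
       [ 9.99999573e-01, -9.24114857e-04,  2.04971730e-05,
         8.37248427e-04],
       [ 2.86073048e-04,  2.88325871e-01, -9.57532303e-01,
        -1.42930646e-01],
       [ 0.00000000e+00,  0.00000000e+00,  0.00000000e+00,
         1.00000000e+00]])}
```

View pics/top.png

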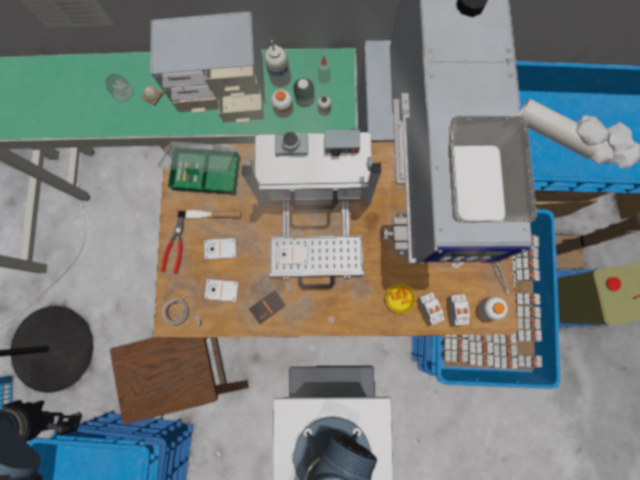

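View pics/scene.png

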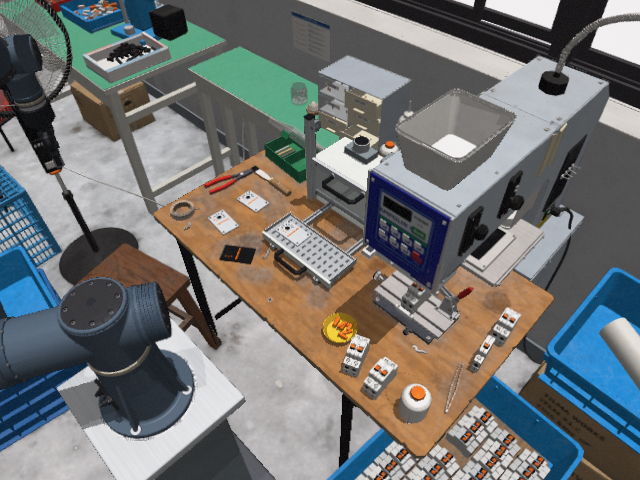

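Top view: loose pale plates at (220,248) and (221,290). The black look-alike is at (267,306), and plate_first is on the tray at (290,255). I choose the two pale ones and will check them in one close crop.

```bash
cat >> h.py <<'E'
def pix2w(n,u,v,z,T=None):
    c=camera_params(n); T=c['extrinsics'] if T is None else T
    p=cv2.undistortPoints(np.array([[[u,v]]],float),c['mtx'],c['D'])[0,0]
    r=T[:3,:3]@np.array([p[0],-p[1],-1]); o=T[:3,3]
    return o+r*(z-o[2])/r[2]
def w2pix(n,P,T=None):
    c=camera_params(n); T=c['extrinsics'] if T is None else T
    q=np.linalg.inv(T)@np.append(P,1); q=np.array([q[0],-q[1],-q[2]])
    return cv2.projectPoints(q[None],np.zeros(3),np.zeros(3),c['mtx'],c['D'])[0][0,0]
E
python3 - <<'E'
import cv2
i=cv2.imread('pics/top.png')
cv2.imwrite('pics/c1.png',cv2.resize(i[180:320,190:390],None,fx=4,fy=4,interpolation=cv2.INTER_CUBIC))
E
```

```text
(no output)
```

View pics/c1.png

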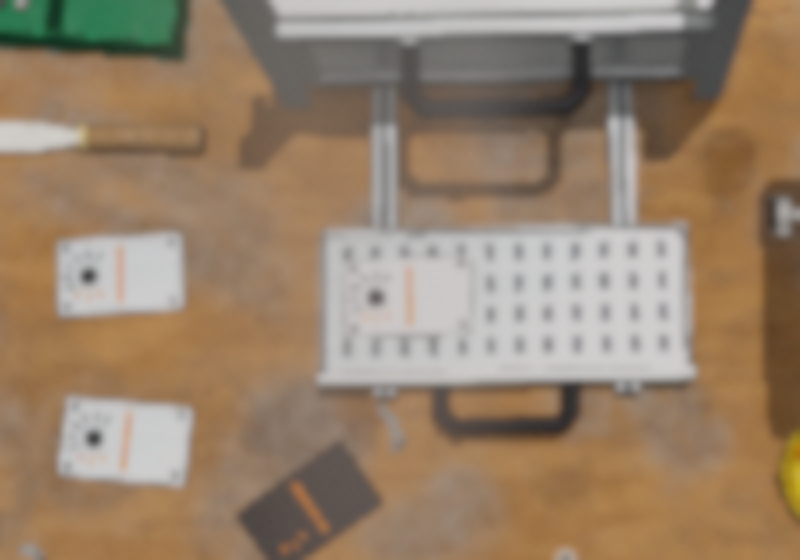

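The crop shows both pale plates with orange lines and their print to the left: A at crop (120,275), B at (125,440). Plate_first lies at (408,297) and the pull at (507,425). The black plate at (310,495) is the decoy.

```bash
python3 - <<'E'
from h import *
np.set_printoptions(precision=4,suppress=True)
def f(x,y,z): return pix2w('top',190+x/4,180+y/4,z)
def g(n,c,z):
    P=np.array([f(x,y,z) for x,y in c]);m=P.mean(0);d=(P[0]+P[3]-P[1]-P[2])/2;print(n,m,np.linalg.norm(d),'ang',np.arctan2(d[1],d[0]),'w',np.linalg.norm(P[0]-P[3]))
g('A',[(57,240),(182,233),(185,309),(60,316)],.006)
g('B',[(66,396),(192,406),(184,486),(58,474)],.006)
g('F',[(345,263),(468,258),(472,328),(347,335)],.036)
print('traycorners',f(323,230,.042),f(685,226,.042),f(692,380,.036),f(320,384,.036))
print('pull',f(445,427,.026),f(570,427,.026))
print('bar',f(420,108,.148),f(578,108,.148))
print('decoy',f(310,495,.003), 'spat',f(203,140,.01),'dish',f(800,470,.02))
d=np.load('pics/top.npy')
for u,v in((222,248),(222,292),(345,250),(305,207),(315,155),(420,200)):print(u,v,d[v,u],)
print(sense()['t'])
E
```

```text
A [0.5638 0.3155 0.006 ] 0.0900246196124943 ang 1.61821989157075 w 0.05534018500958002
B [0.4453 0.3087 0.006 ] 0.08997488994541289 ang 1.478587989261957 w 0.05500716886589494
F [0.5418 0.107  0.036 ] 0.08626627512052613 ang 1.6106106351713867 w 0.05060756739390342
traycorners [0.5878 0.166  0.042 ] [ 0.5883 -0.0859  0.042 ] [ 0.4816 -0.0888  0.036 ] [0.481  0.1674 0.036 ]
pull [0.4515 0.0817 0.026 ] [ 0.4508 -0.0046  0.026 ]
bar [0.6469 0.0903 0.148 ] [ 0.6459 -0.0112  0.148 ]
decoy [0.4064 0.1778 0.003 ] spat [0.6609 0.2582 0.01  ] dish [ 0.4201 -0.1632  0.02  ]
222 248 1.2680328
222 292 1.2467833
345 250 1.2388325
305 207 1.130394
315 155 1.1487819
420 200 0.9328831
0.1
```

```bash
cat >> h.py <<'E'
from scipy.spatial.transform import Rotation as Ro
np.set_printoptions(precision=4,suppress=True)
def go(P,yaw=None,s=None):
    "units to go to P (in present tool axes); then turn units so tool y lies at world angle yaw"
    s=s or sense();R=Ro.from_quat(s['tool_rot']).as_matrix()
    a=np.degrees(np.arctan2(R[1,1],R[0,1]))
    print('t',s['t'],'tcp',s['tcp_pos'],'yang',round(a,2),'F',s['force'],'q1,5,6',s['q'][[0,4,5]])
    print(' units',R.T@(np.array(P)-s['tcp_pos'])/.025, '' if yaw is None else (a-yaw)/6)
def wristT():
    s=sense();T=np.eye(4);T[:3,:3]=Ro.from_quat(s['tool_rot']).as_matrix();T[:3,3]=s['tcp_pos'];return T@camera_params('wrist')['hand_eye']
E
python3 -c "
from h import *
go([.564,.3155,.15],2.7)"
python3 -m handwheel '[[[-0.925,-0.345,0.16,0],[-0.925,-0.345,0.16,0],[-0.925,-0.345,0.16,0],[-0.925,-0.345,0.16,0],[-0.925,-0.345,0.16,0],[-0.925,-0.345,0.16,0],[-0.925,-0.345,0.16,0],[-0.925,-0.345,0.16,0],[-0.925,-0.345,0.16,0],[-0.925,-0.345,0.16,0],[-0.925,-0.345,0.16,0],[-0.925,-0.345,0.16,0],[-0.925,-0.345,0.16,0],[-0.925,-0.345,0.16,0],[-0.925,-0.345,0.16,0],[-0.925,-0.345,0.16,0],[-0.925,-0.345,0.16,0],[-0.925,-0.345,0.16,0],[-0.925,-0.345,0.16,0],[-0.925,-0.345,0.16,0]]]' 70 40
python3 -m handwheel '[[[0,0,0,1],[0,0,0,1],[0,0,0,1],[0,0,0,1],[0,0,0,1],[0,0,0,1],[0,0,0,1],[0,0,0,1],[0,0,0,1],[0,0,0,1],[0,0,0,1],[0,0,0,1],[0,0,0,0]]]'
python3 - <<'E'
from h import *
go([.564,.3155,.05],2.7)
T=wristT();np.save('pics/w1T.npy',T)
save('wrist','w1');save('scene','s1')
print(pix2w('wrist',320,240,0,T))
E
```

```text
t 0.1 tcp [0.1627 0.6028 0.2304] yang 74.89 F [0.5697 0.0009 0.6938] q1,5,6 [ 1.1285  1.1814 -0.1785]
 units [-18.4962  -6.9027   3.2239] 12.03103085869724
t: 2.6
tcp_pos: [0.5658, 0.3153, 0.151]
tool_rot: [0.132, 0.991, 0.0, 0.0]
force: [0.2, -0.2, 0.8]
finger_gap: 0.82
gripper_force: 0.0
t: 4.22
tcp_pos: [0.5651, 0.3158, 0.1512]
tool_rot: [0.689, 0.725, 0.0, 0.0]
force: [-0.1, 0.2, -0.4]
finger_gap: 0.823
gripper_force: 0.0
t 4.225 tcp [0.5651 0.3158 0.1512] yang 2.95 F [-0.0995  0.2429 -0.42  ] q1,5,6 [0.3373 1.0472 0.2859]
 units [-0.0107 -0.0433  4.0468] 0.040911031775335616
[0.5593 0.3004 0.    ]
```

View pics/w1.png

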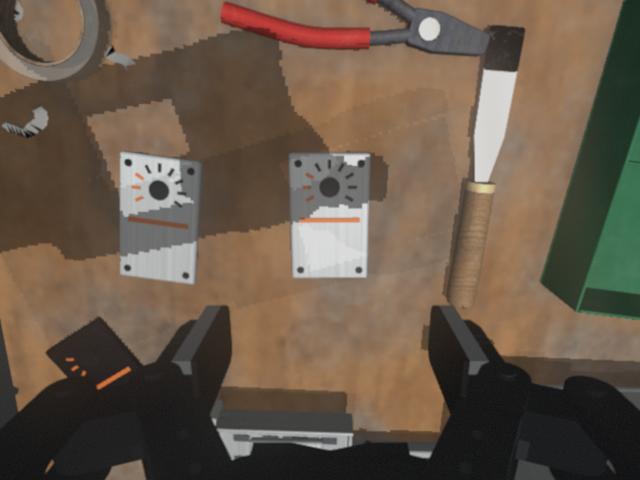

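View pics/s1.png

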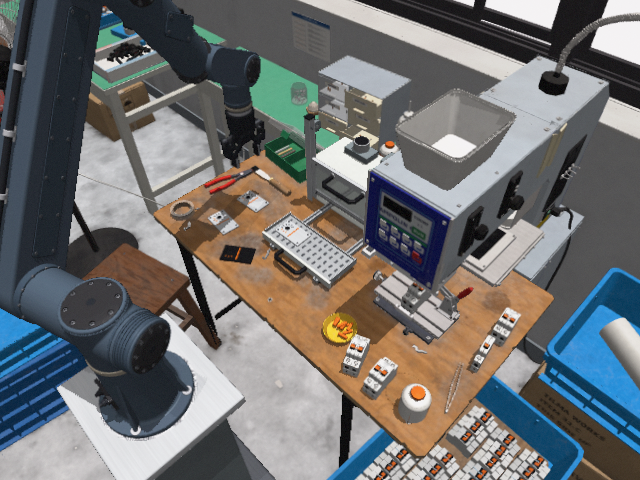

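Wrist view: plate A corners (289,153),(369,153),(367,277),(293,278), print end up (+y). Plate B is at (160,217), the decoy lower left at (95,365), and the spatula handle is at (470,300).

```bash
python3 - <<'E'
from h import *
T=np.load('pics/w1T.npy')
def g(n,c,z=.006):
    P=np.array([pix2w('wrist',x,y,z,T) for x,y in c]);m=P.mean(0);d=(P[0]+P[1]-P[2]-P[3])/2;print(n,m,np.linalg.norm(d),'ang',np.degrees(np.arctan2(d[1],d[0])),'w',np.linalg.norm(P[0]-P[1]));return m
a=g('A',[(289,153),(369,153),(367,277),(293,278)])
g('B',[(120,152),(202,163),(194,284),(120,275)])
print('spat tip',pix2w('wrist',462,305,.02,T))
go([a[0],a[1],.03],2.7)
c=np.array([.5651,.3158,.1512])
for h in(0,.073,.172,.22,.27,.32,.36):print(h,w2pix('scene',c+[0,0,h]))
d=np.load('pics/s1.npy')
C=camera_params('scene');E=C['extrinsics']
ys,xs=np.mgrid[20:175,170:290]
uv=np.stack([xs.ravel(),ys.ravel()],1).astype(float)
p=cv2.undistortPoints(uv[:,None],C['mtx'],C['D'])[:,0];z=d[ys.ravel(),xs.ravel()]
W=(E[:3,:3]@(np.c_[p[:,0],-p[:,1],-np.ones(len(p))]*z[:,None]).T).T+E[:3,3]
W=W[(np.hypot(W[:,0]-.565,W[:,1]-.316)<.12)&(z>0)&(W[:,2]>.13)]
for h in np.arange(0,.4,.02):
    k=W[(W[:,2]-.151>=h)&(W[:,2]-.151<h+.02)]
    if len(k)>3:print(round(h,2),len(k),'x',np.percentile(k[:,0]-.565,[2,98]),'y',np.percentile(k[:,1]-.316,[2,98]))
E
```

```text
A [0.5652 0.3186 0.006 ] 0.08893598893596233 ang 93.43004210156182 w 0.053223827419405546
B [0.4463 0.3101 0.006 ] 0.08870511068038514 ang 84.59851927424344 w 0.054766106305169086
spat tip [0.6616 0.2639 0.02  ]
t 4.325 tcp [0.5649 0.316  0.1512] yang 2.97 F [ 0.2828  0.1044 -0.4241] q1,5,6 [0.3377 1.0471 0.2858]
 units [0.1028 0.0178 4.8487] 0.044713500624350054
0 [247.7592 162.8199]
0.073 [244.5575 141.651 ]
0.172 [239.8328 110.1903]
0.22 [237.3685  93.6713]
0.27 [234.671   75.4996]
0.32 [231.8326  56.2723]
0.36 [229.4548  40.0788]
0.0 40 x [-0.0502  0.0393] y [-0.0118  0.0149]
0.02 84 x [-0.0522  0.0459] y [-0.012   0.0132]
0.04 105 x [-0.0659  0.058 ] y [-0.0138  0.0123]
0.06 212 x [-0.0679  0.0639] y [-0.0159  0.0155]
0.08 231 x [-0.0686  0.064 ] y [-0.0184  0.0128]
0.1 284 x [-0.0683  0.0621] y [-0.0186  0.0132]
0.12 109 x [-0.0385  0.0187] y [-0.0365  0.0063]
0.14 174 x [-0.0386  0.0199] y [-0.037   0.0115]
0.16 233 x [-0.0396  0.0256] y [-0.0374  0.019 ]
0.18 180 x [-0.0367  0.0232] y [-0.0359  0.0122]
0.2 198 x [-0.0373  0.022 ] y [-0.0362  0.0118]
0.22 195 x [-0.035   0.0196] y [-0.0351  0.0111]
0.24 175 x [-0.0382  0.0172] y [-0.0492  0.0131]
0.26 117 x [-0.037   0.0395] y [-0.0647  0.0023]
0.28 194 x [-0.0478  0.0464] y [-0.0735 -0.0446]
0.3 289 x [-0.0764  0.0484] y [-0.0837 -0.0421]
0.32 318 x [-0.0813  0.0377] y [-0.085   0.0421]
0.34 242 x [-0.083   0.0139] y [-0.0857  0.0393]
0.36 150 x [-0.0829 -0.0212] y [-0.0852 -0.0617]
0.38 76 x [-0.09   -0.0525] y [-0.0864 -0.0515]
```

```bash

python3 -m handwheel '[[[0.04,0,0.9,0],[0,0,0.95,0],[0,0,0.95,0],[0,0,0.95,0],[0,0,0.95,0],[0,0,0.7,0],[0,0,0.4,0],[0,0,0,0]]]' 63
python3 -m handwheel '[[[0,0,0.04,0],[0,0,0.04,0],[0,0,0,0]]]'
python3 -m handwheel '[[[0,0,0.04,0],[0,0,0.04,0],[0,0,0,0]]]'
```

```text
t: 5.32
tcp_pos: [0.5642, 0.3171, 0.0058]
tool_rot: [0.689, 0.725, -0.0, -0.0]
force: [-0.3, -0.5, -0.2]
finger_gap: 0.741
gripper_force: 0.0
t: 5.7
tcp_pos: [0.5646, 0.3174, 0.0048]
tool_rot: [0.689, 0.725, 0.0, 0.0]
force: [0.7, -0.1, -0.4]
finger_gap: 0.737
gripper_force: 0.0
t: 6.08
tcp_pos: [0.5643, 0.3172, 0.0022]
tool_rot: [0.689, 0.725, -0.0, -0.0]
force: [0.7, 0.6, 0.2]
finger_gap: 0.737
gripper_force: 0.0
```

```bash

python3 -m handwheel '[[[0,0,0.05,0],[0,0,0.05,0],[0,0,0,0]]]'
python3 -m handwheel '[[[0,0,0.04,0],[0,0,0.03,0],[0,0,0,0]]]'
```

```text
t: 6.45
tcp_pos: [0.5643, 0.3172, -0.0004]
tool_rot: [0.689, 0.725, -0.0, -0.0]
force: [0.5, 0.5, 0.9]
finger_gap: 0.738
gripper_force: 0.0
t: 6.82
tcp_pos: [0.5643, 0.3172, -0.002]
tool_rot: [0.689, 0.725, -0.0, -0.0]
force: [-0.2, 0.5, -0.1]
finger_gap: 0.737
gripper_force: 0.0
```

```bash

python3 -m handwheel '[[[0,0,0,0],[0,0,0,0],[0,0,0,0],[0,0,0,0]]]' 40 40
python3 -m handwheel '[[[0,0,-0.2,0],[0,0,-0.4,0],[0,0,-0.8,0],[0,0,-0.8,0],[0,0,-0.8,0],[0,0,-0.8,0]]]'
```

```text
t: 7.32
tcp_pos: [0.5646, 0.3173, -0.0015]
tool_rot: [0.689, 0.725, 0.0, 0.0]
force: [-0.7, -0.1, 5.7]
finger_gap: 0.623
gripper_force: 42.5
t: 8.07
tcp_pos: [0.5646, 0.3173, 0.095]
tool_rot: [0.689, 0.725, 0.0, 0.0]
force: [-0.2, -0.8, -0.8]
finger_gap: 0.626
gripper_force: 42.2
```

```bash

python3 -m handwheel '[[[-0.895,-0.125,-0.15,0],[-0.895,-0.125,-0.15,0],[-0.895,-0.125,-0.15,0],[-0.895,-0.125,-0.15,0],[-0.895,-0.125,-0.15,0],[-0.895,-0.125,-0.15,0],[-0.895,-0.125,-0.15,0],[-0.895,-0.125,-0.15,0],[-0.895,-0.125,-0.1,0],[-0.895,-0.125,-0.1,0],[-0.895,-0.125,0,0],[-0.895,-0.125,0,0],[0,0,0,0],[0,0,0,0]]]'
python3 - <<'E'
from h import *
go([.541,.047,.06],0)
T=wristT();np.save('pics/w2T.npy',T)
save('wrist','w2')
E
```

```text
t: 9.82
tcp_pos: [0.5403, 0.0471, 0.1281]
tool_rot: [0.689, 0.724, 0.0, -0.0]
force: [0.3, -0.2, -1.1]
finger_gap: 0.622
gripper_force: 42.2
t 9.825 tcp [0.5403 0.0471 0.1281] yang 2.84 F [ 0.3055 -0.2261 -1.1013] q1,5,6 [-0.1194  0.8418 -0.1694]
 units [-0.0052  0.0265  2.7242] 0.4741434503188892
```

View pics/w2.png

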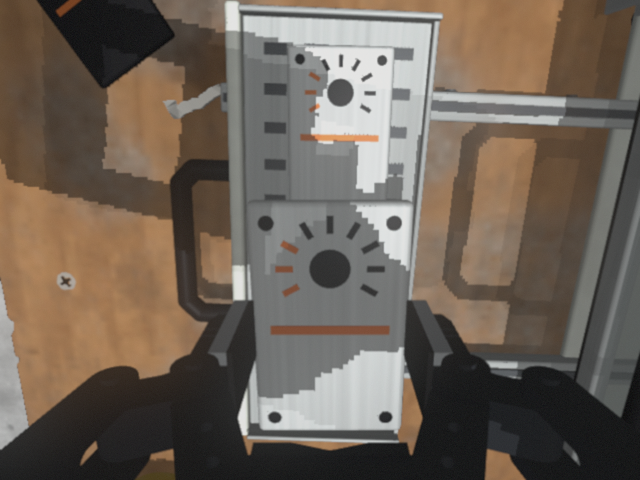

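Wrist view: plate_first shows printed corners (289,46),(394,46) and orange line (300,137)-(379,138). The held plate is aligned with it: corners (247,202),(412,202),(401,430),(258,430). The pull is at (190,240).

```bash
python3 - <<'E'
from h import *
T=np.load('pics/w2T.npy')
f=lambda x,y,z:pix2w('wrist',x,y,z,T)
a,b=f(289,46,.036),f(394,46,.036);l,r=f(300,137,.036),f(379,138,.036);m1,m2=f(288.5,198,.036),f(391,198,.036)
print('first ends',a,b,'w',np.linalg.norm(a-b),'line',l,r,'mid at 198',(m1+m2)/2)
d=(a+b)/2-(l+r)/2;print('dir',np.degrees(np.arctan2(d[1],d[0])),np.linalg.norm(d), 'edge angs',np.degrees(np.arctan2(*(a-m1)[[1,0]])),np.degrees(np.arctan2(*(b-m2)[[1,0]])))
for z in(.1346,.1366):
  P=np.array([f(*c,z) for c in((247,202),(412,202),(401,430),(258,430))]);m=P.mean(0);d=(P[0]+P[1]-P[2]-P[3])/2
  print('held',m,m-sense()['tcp_pos'],np.linalg.norm(d),np.degrees(np.arctan2(d[1],d[0])),'w',np.linalg.norm(P[0]-P[1]),np.linalg.norm(P[2]-P[3]))
print('pull',f(190,180,.032),f(188,295,.032),f(178,240,.026))
print('tray frontedge',f(228,5,.036),f(240,260,.036),'back',f(441,17,.042),f(415,210,.036))
E
```

```text
first ends [0.5148 0.1517 0.036 ] [0.568  0.1544 0.036 ] w 0.05330284264711088 line [0.5218 0.1069 0.036 ] [0.5642 0.1085 0.036 ] mid at 198 [0.545  0.0748 0.036 ]
dir 91.98958542524666 0.04537324165281081 edge angs 91.15163837735389 94.10052449628868
held [0.5407 0.0479 0.1346] [0.0004 0.0005 0.0065] 0.08991241687141585 92.88740062527224 w 0.053747344634846844 0.055428493170589295
held [0.5407 0.049  0.1366] [0.0003 0.0016 0.0085] 0.08859464148261378 92.88740062527225 w 0.0529596121898993 0.054616121457313635
pull [0.4604 0.08   0.032 ] [0.456  0.0093 0.032 ] [0.4496 0.0423 0.026 ]
tray frontedge [0.4841 0.169  0.036 ] [0.4889 0.0351 0.036 ] back [0.5889 0.1678 0.042 ] [0.5878 0.0701 0.036 ]
```

```bash

python3 -m handwheel '[[[-0.04,0.17,0.4,0.1],[0,0,0.7,0],[0,0,0.8,0],[0,0,0.7,0],[0,0,0.5,0],[0,0,0.3,0],[0,0,0.15,0],[0,0,0.09,0],[0,0,0,0]]]'
python3 -m handwheel '[[[0,0,0,0],[0,0,0,0],[0,0,0,0],[0,0,0,0]]]' 60 40
python3 -m handwheel '[[[0,0,-0.2,0],[0,0,-0.5,0],[0,0,-0.8,0],[0,0,-0.8,0],[0,0,-0.8,0],[0,0,-0.5,0],[0,0,0,0]]]'
python3 - <<'E'
from h import *
T=wristT();np.save('pics/w3T.npy',T);save('wrist','w3')
go([.4463,.310,.128],-5)
E
```

```text
t: 11.0
tcp_pos: [0.545, 0.0464, 0.0373]
tool_rot: [0.693, 0.721, 0.0, 0.0]
force: [0.0, -0.7, -1.1]
finger_gap: 0.625
gripper_force: 42.2
t: 11.5
tcp_pos: [0.5448, 0.0464, 0.0372]
tool_rot: [0.693, 0.721, 0.0, 0.0]
force: [-0.3, -0.9, -0.4]
finger_gap: 0.7
gripper_force: 0.0
t: 12.38
tcp_pos: [0.5455, 0.0463, 0.1283]
tool_rot: [0.693, 0.721, 0.001, 0.001]
force: [-0.0, -0.7, -0.7]
finger_gap: 0.705
gripper_force: 0.0
t 12.425 tcp [0.5449 0.0464 0.1275] yang 2.28 F [-0.2217 -0.0476 -0.2022] q1,5,6 [-0.1195  0.8457 -0.1593]
 units [10.693  -3.5199 -0.0245] 1.2137860637163522
```

View pics/w3.png

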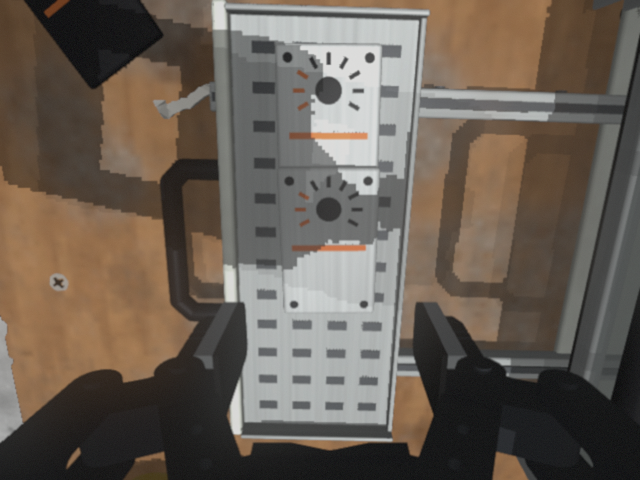

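Plate 2 lies straight behind plate_first, printed end at row 167, blank end at row 312, first's line at row 135 uncovered. Now plate B.

```bash

python3 -c "
from h import *
T=np.load('pics/w3T.npy');f=lambda x,y,z:pix2w('wrist',x,y,z,T)
a=(f(290,135,.036)+f(368,136,.036))/2;b=(f(293,248,.0405)+f(366,248,.0405))/2;e=(f(278,167,.045)+f(377,167,.045))/2;k=(f(286,312,.036)+f(372,312,.036))/2
print('line1',a,'line2',b,'pe2',e,'be2',k, np.degrees(np.arctan2(*(e-k)[[1,0]])),np.degrees(np.arctan2(*(a-b)[[1,0]])))"
python3 -m handwheel '[[[0.89,-0.295,0,0],[0.89,-0.295,0,0],[0.89,-0.295,0,0],[0.89,-0.295,0,0],[0.89,-0.295,0,0],[0.89,-0.295,0,0],[0.89,-0.295,0,0],[0.89,-0.295,0,0],[0.89,-0.295,0,0],[0.89,-0.295,0,0],[0.89,-0.295,0,0],[0.89,-0.295,0,0],[0,0,0.5,0.65],[0,0,0.8,0.6]]]' 63
python3 -c "
from h import *
go([.4458,.3094,-.001],-5.3)"
```

```text
line1 [0.5433 0.1077 0.036 ] line2 [0.5461 0.0457 0.0405] pe2 [0.5431 0.092  0.045 ] be2 [0.5475 0.0034 0.036 ] 92.82161707107228 92.56625199151915
t: 14.18
tcp_pos: [0.4454, 0.3101, 0.0938]
tool_rot: [0.739, 0.674, -0.0, 0.0]
force: [1.4, -0.0, -1.0]
finger_gap: 0.737
gripper_force: 0.0
t 14.175 tcp [0.4454 0.3101 0.0938] yang -5.28 F [ 1.3559 -0.0044 -0.9535] q1,5,6 [0.4022 0.7646 0.4944]
 units [-0.0258  0.0187  3.7917] 0.003955004996687735
```

```bash

python3 -m handwheel '[[[-0.03,0.02,0.8,0],[0,0,0.8,0],[0,0,0.8,0],[0,0,0.6,0],[0,0,0.4,0],[0,0,0.2,0],[0,0,0.15,0],[0,0,0,0],[0,0,0,0]]]'
python3 -m handwheel '[[[0,0,0,0],[0,0,0,0],[0,0,0,0],[0,0,0,0]]]' 40 40
python3 -m handwheel '[[[0,0,-0.2,0],[0,0,-0.4,0],[0,0,-0.8,0],[0,0,-0.8,0],[0,0,-0.8,0],[0,0,-0.8,0],[0,0,-0.8,0],[0,0,-0.5,0]]]'
python3 -c "
from h import *
go([.548,-.014,.128],2.6)"
```

```text
t: 15.3
tcp_pos: [0.4464, 0.309, 0.0013]
tool_rot: [0.739, 0.674, 0.0, 0.0]
force: [-0.3, -0.5, -0.0]
finger_gap: 0.736
gripper_force: 0.0
t: 15.8
tcp_pos: [0.4464, 0.309, 0.002]
tool_rot: [0.739, 0.674, 0.001, 0.0]
force: [-0.6, -0.6, 6.5]
finger_gap: 0.597
gripper_force: 40.4
t: 16.8
tcp_pos: [0.4465, 0.309, 0.1298]
tool_rot: [0.739, 0.674, 0.001, 0.0]
force: [0.5, -0.0, -0.2]
finger_gap: 0.468
gripper_force: 0.0
t 16.8 tcp [0.4465 0.309  0.1298] yang -5.21 F [ 0.5258 -0.002  -0.1578] q1,5,6 [0.3996 0.8439 0.4906]
 units [-12.4996   5.2171   0.0708] -1.302078535321557
```

Grip slipped: the tips were about 3 mm too high. Relocating plate B by code.

```bash
cat > loc.py <<'E'
from h import *
def cloud(T,d):
    C=camera_params('wrist');ys,xs=np.mgrid[0:480,0:640];uv=np.stack([xs.ravel(),ys.ravel()],1).astype(float)
    p=cv2.undistortPoints(uv[:,None],C['mtx'],C['D'])[:,0]
    return ((T[:3,:3]@(np.c_[p[:,0],-p[:,1],-np.ones(len(p))]*d.ravel()[:,None]).T).T+T[:3,3]).reshape(480,640,3)
if __name__=='__main__':
    T=wristT();p,d=save('wrist','w4');np.save('pics/w4T.npy',T);W=cloud(T,d)
    near=(abs(W[...,0]-.446)<.075)&(abs(W[...,1]-.309)<.075)&(d>0)
    print('z pct',np.percentile(W[near][:,2],[5,25,50,75,95]))
    hsv=cv2.cvtColor(p,cv2.COLOR_RGB2HSV)
    m=(near&(hsv[...,1]<60)&(W[...,2]<.03)).astype(np.uint8)
    m=cv2.morphologyEx(m,cv2.MORPH_CLOSE,np.ones((9,9)));m=cv2.morphologyEx(m,cv2.MORPH_OPEN,np.ones((5,5)))
    for c in cv2.findContours(m,cv2.RETR_EXTERNAL,cv2.CHAIN_APPROX_NONE)[0]:
        if cv2.contourArea(c)>2000:
            b=cv2.boxPoints(cv2.minAreaRect(c));P=np.array([pix2w('wrist',u,v,.006,T) for u,v in b]);print(b.round().tolist(),P.mean(0),np.linalg.norm(P[0]-P[1]),np.linalg.norm(P[1]-P[2]),'angs',np.degrees(np.arctan2(*(P[0]-P[1])[[1,0]])),np.degrees(np.arctan2(*(P[1]-P[2])[[1,0]])))
            k=np.zeros((480,640),np.uint8);cv2.drawContours(k,[c],-1,1,-1);print('median z on it',np.percentile(W[k>0][:,2],[10,50,90]))
E
python3 loc.py
```

```text
z pct [-0.0004  0.0007  0.1639  0.199   0.2125]
[[333.0, 157.0], [421.0, 157.0], [421.0, 292.0], [333.0, 292.0]] [0.4777 0.3079 0.006 ] 0.05439560230178835 0.09069878271090408 angs 174.86600938038086 88.36413025490536
median z on it [0.0054 0.0063 0.0073]
```

```bash
cat > loc2.py <<'E'
from loc import *
import sys
n,cx,cy=sys.argv[1],float(sys.argv[2]),float(sys.argv[3])
d=np.load(f'pics/{n}.npy');T=np.load(f'pics/{n}T.npy');p=cv2.imread(f'pics/{n}.png');W=cloud(T,d)
near=(np.hypot(W[...,0]-cx,W[...,1]-cy)<.075)&(d>0)&(W[...,2]<.03)
m=(near&(cv2.cvtColor(p,cv2.COLOR_BGR2HSV)[...,1]<60)).astype(np.uint8)
m=cv2.morphologyEx(m,cv2.MORPH_CLOSE,np.ones((9,9)));m=cv2.morphologyEx(m,cv2.MORPH_OPEN,np.ones((5,5)))
c=max(cv2.findContours(m,cv2.RETR_EXTERNAL,cv2.CHAIN_APPROX_NONE)[0],key=cv2.contourArea)[:,0]
P=np.array([pix2w('wrist',u,v,.006,T)[:2] for u,v in c])
r=cv2.minAreaRect((P*1000).astype(np.float32));print(r)
x=np.array(r[0])/1000;go([*x,.03],None)
E
python3 loc2.py w4 .4777 .308
```

```text
((477.443115234375, 307.9195251464844), (90.26457977294922, 55.51377868652344), 86.500732421875)
t 16.85 tcp [0.4472 0.3094 0.1309] yang -5.2 F [0.3674 0.0369 0.7613] q1,5,6 [0.3998 0.8444 0.4906]
 units [0.0428 1.1973 4.0403]
```

```bash

python3 -m handwheel '[[[0.02,0.6,0.5,0],[0,0.6,0.8,-0.28],[0,0,0.8,0],[0,0,0.8,0],[0,0,0.8,0],[0,0,0.7,0],[0,0,0.5,0],[0,0,0.2,0],[0,0,0.14,0],[0,0,0.05,0],[0,0,0,0],[0,0,0,0]]]' 63
python3 -c "
from h import *
go([.4774,.3079,-.002],-3.5)"
```

```text
t: 18.35
tcp_pos: [0.4763, 0.3068, -0.0035]
tool_rot: [0.729, 0.685, 0.0, 0.0]
force: [-1.0, -0.2, -0.1]
finger_gap: 0.738
gripper_force: 0.0
t 18.35 tcp [ 0.4763  0.3068 -0.0035] yang -3.53 F [-0.9989 -0.2167 -0.0698] q1,5,6 [0.375  0.6063 0.4366]
 units [ 0.0472  0.041  -0.0588] -0.004730857630006764
```

```bash

python3 -m handwheel '[[[0.03,0.03,-0.04,0],[0,0,0,0],[0,0,0,0],[0,0,0,0]]]' 40 40
python3 -m handwheel '[[[0,0,-0.2,0],[0,0,-0.4,0],[0,0,-0.8,0],[0,0,-0.8,0],[0,0,-0.8,0],[0,0,-0.8,0],[0,0,-0.8,0],[0,0,-0.6,0]]]'
python3 -c "
from h import *
go([.548,-.014,.128],2.6)"
```

```text
t: 18.85
tcp_pos: [0.4771, 0.3075, -0.0027]
tool_rot: [0.729, 0.685, 0.0, 0.0]
force: [0.6, 0.2, 2.7]
finger_gap: 0.622
gripper_force: 42.3
t: 19.85
tcp_pos: [0.4768, 0.3074, 0.1284]
tool_rot: [0.729, 0.685, 0.0, 0.0]
force: [-0.2, 0.0, -0.2]
finger_gap: 0.622
gripper_force: 42.2
t 19.85 tcp [0.4768 0.3074 0.1284] yang -3.53 F [-0.1535  0.0427 -0.2051] q1,5,6 [0.3756 0.8784 0.4373]
 units [-12.6543   3.6329   0.0151] -1.021954454860695
```

```bash

python3 -m handwheel '[[[-0.904,0.26,0,0],[-0.904,0.26,0,0],[-0.904,0.26,0,0],[-0.904,0.26,0,0],[-0.904,0.26,0,0],[-0.904,0.26,0,0],[-0.904,0.26,0,0],[-0.904,0.26,0,0],[-0.904,0.26,0,0],[-0.904,0.26,0,0],[-0.904,0.26,0,0],[-0.904,0.26,0,0],[-0.904,0.26,0,0],[-0.904,0.26,0,0],[0,0,0,-1],[0,0,0,0],[0,0,0,0]]]'
python3 - <<'E'
from h import *
go([.548,-.0123,.0415],2.6)
T=wristT();np.save('pics/w5T.npy',T);save('wrist','w5')
E
```

```text
t: 21.98
tcp_pos: [0.5479, -0.0138, 0.1271]
tool_rot: [0.692, 0.722, -0.0, -0.0]
force: [-0.6, -0.4, -0.7]
finger_gap: 0.624
gripper_force: 42.2
t 21.975 tcp [ 0.5479 -0.0138  0.1271] yang 2.4 F [-0.6393 -0.4064 -0.7012] q1,5,6 [-0.2291  0.8485 -0.2711]
 units [0.0586 0.0096 3.4248] -0.03258855600556291
```

View pics/w5.png

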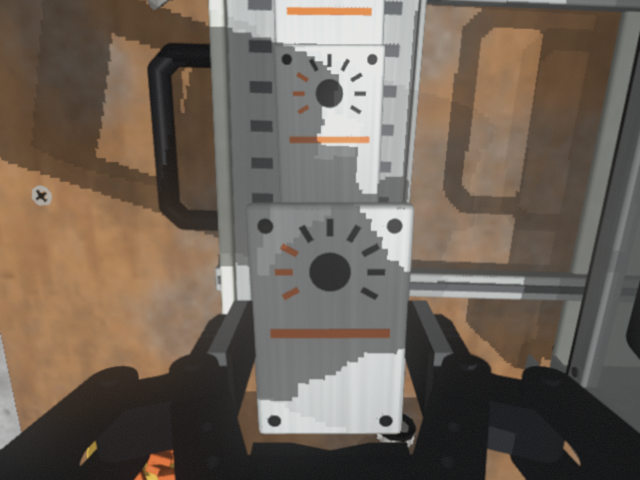

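The held plate matches the previous grasp (corners (247,205),(412,205),(403,433),(258,433)). Plate 2's line is at (290,140)-(369,140) and its printed end at row 45.

```bash
python3 - <<'E'
from h import *
T=np.load('pics/w5T.npy')
f=lambda x,y,z:pix2w('wrist',x,y,z,T)
l,r=f(290,140,.0405),f(369,140,.0405);print('line2',(l+r)/2,'tilt',np.degrees(np.arctan2(*(r-l)[[1,0]])),'line1',f(329,11.5,.036),'pe2',(f(277,45,.045)+f(383,45,.045))/2)
P=np.array([f(*c,.1345) for c in((247,205),(412,205),(403,433),(258,433))]);d=(P[0]+P[1]-P[2]-P[3])/2
print('held',P.mean(0),np.linalg.norm(d),np.degrees(np.arctan2(d[1],d[0])))
# same-view lap: printed end of held
E
```

```text
line2 [0.5456 0.0456 0.0405] tilt 2.4596815059946313 line1 [0.5427 0.1075 0.036 ] pe2 [0.5439 0.091  0.045 ]
held [ 0.5485 -0.0136  0.1345] 0.08975843831729825 92.69347531266662
```

```bash

python3 -m handwheel '[[[0.04,-0.01,0.4,0],[0,0,0.7,0],[0,0,0.8,0],[0,0,0.7,0],[0,0,0.5,0],[0,0,0.25,0],[0,0,0.14,0],[0,0,0.05,0],[0,0,0,0]]]'
python3 -m handwheel '[[[0,0,0,0],[0,0,0,0],[0,0,0,0],[0,0,0,0]]]' 60 40
python3 -m handwheel '[[[0,0,-0.2,0],[0,0,-0.5,0],[0,0,-0.8,0],[0,0,-0.8,0],[0,0,-0.8,0],[0,0,-0.5,0],[0,0,-0.8,0],[0,0,-0.8,0],[0,0,0,0]]]'
python3 - <<'E'
from h import *
go([.6465,.0395,.21],0)
T=wristT();np.save('pics/w6T.npy',T);save('wrist','w6');save('top','top2');save('scene','s2')
a=cv2.imread('pics/w6.png');b=cv2.resize(cv2.imread('pics/top2.png')[180:280,250:390],(560,400),interpolation=cv2.INTER_CUBIC)
c=np.zeros((600,800,3),np.uint8);c[:300,:400]=cv2.resize(a,(400,300));c[:300,400:]=cv2.resize(cv2.imread('pics/s2.png')[140:290,220:420],(400,300),interpolation=cv2.INTER_CUBIC);c[300:,:420]=cv2.resize(b,(420,300))
cv2.imwrite('pics/m.png',c)
E
```

```text
t: 23.15
tcp_pos: [0.5481, -0.0131, 0.0389]
tool_rot: [0.692, 0.722, 0.0, 0.0]
force: [-0.2, 0.2, -0.4]
finger_gap: 0.623
gripper_force: 42.2
t: 23.65
tcp_pos: [0.5479, -0.0131, 0.0386]
tool_rot: [0.692, 0.722, 0.0, 0.0]
force: [-0.7, 0.5, 0.3]
finger_gap: 0.702
gripper_force: 0.0
t: 24.78
tcp_pos: [0.5489, -0.0133, 0.1702]
tool_rot: [0.692, 0.722, 0.001, 0.002]
force: [-1.0, -0.0, 0.3]
finger_gap: 0.702
gripper_force: 0.0
t 24.775 tcp [ 0.5489 -0.0133  0.1702] yang 2.47 F [-0.9641 -0.0408  0.2534] q1,5,6 [-0.2278  0.943  -0.2708]
 units [ 1.9391  3.9988 -1.5815] 0.41150462794945675
```

View pics/m.png

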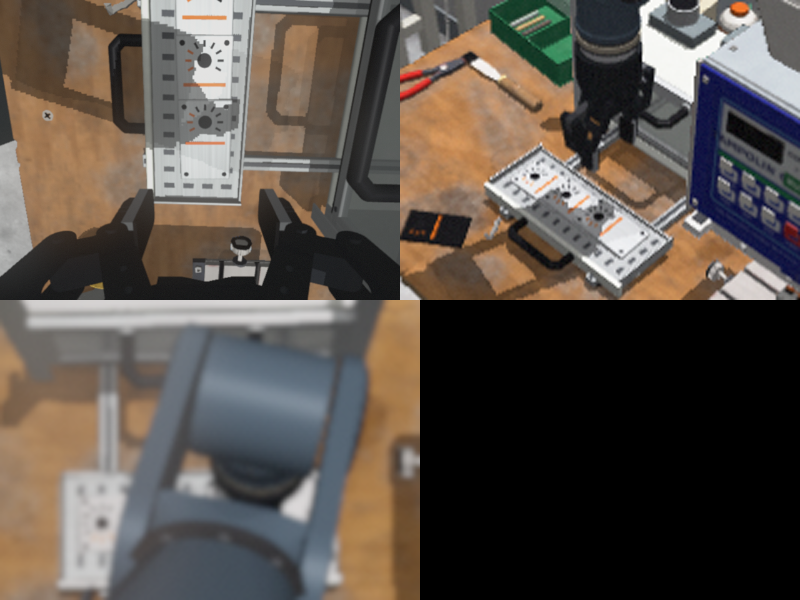

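The row is laid: three plates in line, each print and orange line visible. Bar geometry next, from depth by code.

```bash
python3 - <<'E'
from loc import *
T=np.load('pics/w6T.npy');d=np.load('pics/w6.npy');W=cloud(T,d);p=cv2.imread('pics/w6.png')
# wrist: bar
for nm,W_,im in (('wrist',W,p),):
    m=(d>0)&(W_[...,0]>.61)&(W_[...,0]<.70)&(abs(W_[...,1]-.04)<.08)&(W_[...,2]>.12)&(W_[...,2]<.175)&(im.max(2)<70)
    k=W_[m];print(nm,len(k),np.percentile(k,[1,10,50,90,99],axis=0))
    if len(k):
        b=k[k[:,0]<k[:,0].min()+.016];print(' front seg',np.percentile(b,[2,50,98],axis=0))
# top first image (unoccluded)
d=np.load('pics/top.npy');im=cv2.imread('pics/top.png');C=camera_params('top');E=C['extrinsics']
ys,xs=np.mgrid[0:480,0:640];uv=np.stack([xs.ravel(),ys.ravel()],1).astype(float)
q=cv2.undistortPoints(uv[:,None],C['mtx'],C['D'])[:,0]
V=((E[:3,:3]@(np.c_[q[:,0],-q[:,1],-np.ones(len(q))]*d.ravel()[:,None]).T).T+E[:3,3]).reshape(480,640,3)
m=(d>0)&(V[...,0]>.61)&(V[...,0]<.72)&(abs(V[...,1]-.04)<.09)&(V[...,2]>.12)&(V[...,2]<.175)&(im.max(2)<90)
k=V[m];print('top',len(k),np.percentile(k,[1,10,50,90,99],axis=0))
b=k[k[:,0]<k[:,0].min()+.016];print(' front',np.percentile(b,[2,50,98],axis=0)); 
A=np.c_[b[:,1],np.ones(len(b))];print('x vs y slope',np.linalg.lstsq(A,b[:,0],rcond=None)[0])
m=(d>0)&(V[...,0]>.66)&(V[...,0]<.78)&(abs(V[...,1]-.04)<.14)&(V[...,2]>.155)&(V[...,2]<.18);k=V[m]
for y0 in np.arange(-.1,.19,.04):
    s=k[abs(k[:,1]-y0)<.02];print('roof/sash front edge',round(y0,2),s[:,0].min() if len(s) else None,np.median(s[:,2]))
m=(d>0)&(V[...,2]>.2)&(V[...,0]<.9)&(V[...,0]>.3)&(V[...,1]<.3);k=V[m];k=k[abs(k[:,1]-.04)>.09];print('tall y range left',k[k[:,1]>0][:,:2].min(0) if (k[:,1]>0).any() else None,'printer max y',k[k[:,1]<0][:,1].max(), 'for x<.66', k[(k[:,1]<0)&(k[:,0]<.66)][:,1].max())
E
```

```text
wrist 12210 [[ 0.6394 -0.0155  0.1514]
 [ 0.6403 -0.0082  0.1542]
 [ 0.6442  0.0409  0.1582]
 [ 0.6568  0.0844  0.1596]
 [ 0.6729  0.0953  0.1604]]
 front seg [[ 0.6396 -0.0102  0.152 ]
 [ 0.6434  0.0477  0.1581]
 [ 0.6521  0.0937  0.1603]]
top 269 [[ 0.639  -0.0429  0.125 ]
 [ 0.6414 -0.0179  0.1524]
 [ 0.651   0.0105  0.1575]
 [ 0.6858  0.0949  0.1601]
 [ 0.6951  0.1     0.1625]]
 front [[ 0.6391 -0.015   0.1519]
 [ 0.6458  0.0233  0.1579]
 [ 0.6536  0.0971  0.1623]]
x vs y slope [0.0095 0.6453]
roof/sash front edge -0.1 0.6859827461450821 0.1651647529128063
roof/sash front edge -0.06 0.6901839257822482 0.16490411824519813
roof/sash front edge -0.02 0.6615194491559954 0.16442933734491139
roof/sash front edge 0.02 0.6887454512415807 0.1645501668474284
roof/sash front edge 0.06 0.6890910983393259 0.16495311230800724
roof/sash front edge 0.1 0.6602217893381284 0.16501385354136278
roof/sash front edge 0.14 0.6872971282914422 0.16513569699671193
roof/sash front edge 0.18 0.6842663193197364 0.16486135626924336
tall y range left [0.6819 0.1779] printer max y -0.05093474800946729 for x<.66 -0.1794872241935823
```

```bash

python3 -m handwheel '[[[0,0,-0.5,0],[0.2,0.4,-0.5,0],[0.36,0.714,0,0],[0.36,0.714,0,0],[0.36,0.714,0,0],[0.36,0.714,0,0],[0.36,0.714,0,0.45],[0,0,0,0]]]' 38 60
python3 -c "
from h import *
go([.646,.041,.134],-.3)"
```

```text
t: 25.92
tcp_pos: [0.6456, 0.0416, 0.1935]
tool_rot: [0.708, 0.706, 0.0, 0.0]
force: [0.6, 0.1, -0.6]
finger_gap: 0.445
gripper_force: 0.0
t 25.925 tcp [0.6456 0.0416 0.1935] yang -0.14 F [ 0.625   0.0818 -0.6421] q1,5,6 [-0.108   1.1311 -0.1056]
 units [-0.0254  0.0131  2.3794] 0.02666837671328091
```

```bash

python3 -m handwheel '[[[0,0.01,0.5,0],[0,0,0.6,0],[0,0,0.6,0],[0,0,0.4,0],[0,0,0.28,0],[0,0,0,0]]]'
python3 -m handwheel '[[[0,0,0,0],[0,0,0,0],[0,0,0,0],[0,0,0,0]]]' 4 80
python3 -m handwheel '[[[0,0,-0.1,0],[0,0,-0.3,0],[0,0,-0.4,0],[0,0,-0.4,0]]]'
```

```text
t: 26.68
tcp_pos: [0.6448, 0.0412, 0.1334]
tool_rot: [0.709, 0.706, -0.0, -0.0]
force: [-0.6, 0.6, -0.6]
finger_gap: 0.445
gripper_force: 0.0
t: 27.18
tcp_pos: [0.6458, 0.0411, 0.1348]
tool_rot: [0.708, 0.706, 0.001, 0.001]
force: [0.5, 0.2, 1.6]
finger_gap: 0.108
gripper_force: 78.1
t: 27.68
tcp_pos: [0.6457, 0.0411, 0.1626]
tool_rot: [0.709, 0.706, 0.0, 0.0]
force: [4.9, 0.3, -9.6]
finger_gap: 0.11
gripper_force: 77.9
```

```bash

python3 -m handwheel '[[[0,0,-0.5,0],[0,0,-0.5,0],[0,0,-0.5,0],[0,0,-0.5,0],[0,0,-0.5,0],[0,0,-0.4,0],[0,0,-0.2,0],[0,0,0,0]]]'
python3 -m handwheel '[[[0,0,-0.08,0],[0,0,-0.08,0],[0,0,0,0]]]'
```

```text
t: 28.68
tcp_pos: [0.6457, 0.0411, 0.2409]
tool_rot: [0.709, 0.706, 0.0, 0.0]
force: [5.4, -0.0, -7.2]
finger_gap: 0.109
gripper_force: 78.4
t: 29.05
tcp_pos: [0.6457, 0.0411, 0.2443]
tool_rot: [0.709, 0.706, 0.0, 0.0]
force: [5.0, 0.2, -8.6]
finger_gap: 0.109
gripper_force: 78.1
```

```bash

python3 -m handwheel '[[[0,0,-0.06,0],[0,0,-0.06,0],[0,0,0,0]]]'
python3 -m handwheel '[[[0,0,-0.06,0],[0,0,-0.06,0],[0,0,0,0]]]'
```

```text
t: 29.42
tcp_pos: [0.6457, 0.0411, 0.2467]
tool_rot: [0.709, 0.706, 0.0, 0.0]
force: [6.3, -0.1, -9.7]
finger_gap: 0.113
gripper_force: 78.6
t: 29.8
tcp_pos: [0.6456, 0.0412, 0.2469]
tool_rot: [0.709, 0.706, -0.0, -0.001]
force: [10.5, -0.3, -20.9]
finger_gap: 0.107
gripper_force: 78.1
```

```bash
python3 -m handwheel '[[[0,0,0.08,0],[0,0,0,0]]]'
python3 -m handwheel '[[[0,0,0,0],[0,0,0,0],[0,0,-0.5,0],[0,0,-0.8,0],[0,0,-0.5,0]]]' 38
python3 - <<'E'
from h import *
def cl(n,f):
    d=np.load(f'pics/{f}.npy');C=camera_params(n);E=C['extrinsics'];ys,xs=np.mgrid[0:480,0:640];uv=np.stack([xs.ravel(),ys.ravel()],1).astype(float)
    q=cv2.undistortPoints(uv[:,None],C['mtx'],C['D'])[:,0]
    return ((E[:3,:3]@(np.c_[q[:,0],-q[:,1],-np.ones(len(q))]*d.ravel()[:,None]).T).T+E[:3,3])[d.ravel()>0]
save('scene','s3');save('top','top3')
# posts
V=np.r_[cl('top','top'),cl('scene','scene')]
for nm,y0 in(('L',.191),('R',-.109)):
    k=V[(abs(V[:,1]-y0)<.03)&(V[:,0]>.64)&(V[:,0]<.78)&(V[:,2]>.18)&(V[:,2]<.32)]
    print('post',nm,len(k)); 
    for z in(.18,.22,.26,.29): 
        s=k[(k[:,2]>=z)&(k[:,2]<z+.04)]
        if len(s)>3:print(z,'x',np.percentile(s[:,0],[2,98]),'y',np.percentile(s[:,1],[2,98]))
# housing in arm frame, from s2/top2, tcp (.5489,-.0133,.1702), q1=-.228
V=np.r_[cl('top','top2'),cl('scene','s2')]-[.5489,-.0133,.1702]
a=-.228;R=np.array([[np.cos(a),np.sin(a)],[-np.sin(a),np.cos(a)]]);V[:,:2]=V[:,:2]@R.T
V=V[(np.hypot(V[:,0],V[:,1])<.13)&(V[:,2]>.18)&(V[:,2]<.45)]
for lo,hi in((.18,.22),(.22,.24),(.24,.26),(.26,.28),(.28,.30),(.30,.32),(.32,.34),(.34,.38)):
    for yl,yh in((-.1,-.06),(-.06,-.03),(-.03,0),(0,.03),(.03,.06),(.06,.1)):
        s=V[(V[:,2]>=lo)&(V[:,2]<hi)&(V[:,1]>=yl)&(V[:,1]<yh)]
        if len(s)>4:print((lo,hi),(yl,yh),len(s),'xmax',round(np.percentile(s[:,0],97),4))
go([0.6,.04,.2],0)
E
```

```text
t: 30.05
tcp_pos: [0.6456, 0.0411, 0.2468]
tool_rot: [0.709, 0.706, 0.0, -0.0]
force: [8.1, 0.2, -14.2]
finger_gap: 0.106
gripper_force: 78.9
t: 30.68
tcp_pos: [0.6456, 0.0411, 0.2972]
tool_rot: [0.709, 0.706, 0.001, 0.001]
force: [1.4, 0.1, -0.0]
finger_gap: 0.443
gripper_force: 0.0
post L 826
0.18 x [0.6805 0.7074] y [0.1792 0.201 ]
0.22 x [0.6807 0.7269] y [0.1791 0.2002]
0.26 x [0.6807 0.7286] y [0.1786 0.2006]
0.29 x [0.6815 0.7035] y [0.1784 0.2015]
post R 319
0.18 x [0.6862 0.7051] y [-0.1128 -0.0929]
0.22 x [0.6859 0.7049] y [-0.1128 -0.0923]
0.26 x [0.6863 0.7326] y [-0.1128 -0.0848]
0.29 x [0.6854 0.7071] y [-0.1129 -0.0925]
(0.18, 0.22) (-0.06, -0.03) 151 xmax 0.0101
(0.18, 0.22) (-0.03, 0) 346 xmax 0.0209
(0.18, 0.22) (0, 0.03) 86 xmax -0.0247
(0.22, 0.24) (-0.06, -0.03) 68 xmax 0.0064
(0.22, 0.24) (-0.03, 0) 153 xmax 0.0155
(0.22, 0.24) (0, 0.03) 33 xmax -0.0292
(0.24, 0.26) (-0.06, -0.03) 22 xmax 0.0099
(0.24, 0.26) (-0.03, 0) 88 xmax -0.0197
(0.24, 0.26) (0, 0.03) 22 xmax -0.0332
(0.26, 0.28) (-0.1, -0.06) 13 xmax 0.0126
(0.26, 0.28) (-0.06, -0.03) 186 xmax 0.0284
(0.2
[... 191 characters left out ...]
2
(0.28, 0.3) (0.03, 0.06) 20 xmax -0.0267
(0.3, 0.32) (-0.1, -0.06) 60 xmax 0.0166
(0.3, 0.32) (-0.06, -0.03) 538 xmax 0.0332
(0.3, 0.32) (-0.03, 0) 156 xmax 0.033
(0.3, 0.32) (0, 0.03) 155 xmax 0.0328
(0.3, 0.32) (0.03, 0.06) 104 xmax 0.0345
(0.32, 0.34) (-0.1, -0.06) 9 xmax 0.0046
(0.32, 0.34) (-0.06, -0.03) 903 xmax 0.0254
(0.32, 0.34) (-0.03, 0) 560 xmax 0.0239
(0.32, 0.34) (0, 0.03) 612 xmax 0.0237
(0.32, 0.34) (0.03, 0.06) 430 xmax 0.0277
(0.34, 0.38) (-0.06, -0.03) 1172 xmax -0.0013
(0.34, 0.38) (0.03, 0.06) 566 xmax 0.0026
t 30.775 tcp [0.6462 0.0411 0.2975] yang -0.24 F [ 0.0589 -0.1793 -0.2277] q1,5,6 [-0.1088  1.3441 -0.1047]
 units [-0.0482 -1.8661  3.8893] -0.039173109199768165
```

```bash

python3 -m handwheel '[[[-0.36,-0.93,0,0],[-0.36,-0.93,0,0],[-0.36,-0.93,0.2,0],[-0.36,-0.93,0.8,0],[-0.36,-0.93,0.8,0],[-0.36,-0.93,0.8,0],[-0.36,-0.93,0.8,0],[-0.36,-0.93,0.8,0],[-0.36,-0.93,0.8,0],[-0.36,-0.93,0.8,0]]]'
python3 -m handwheel '[[[0,0,0.8,0],[0,0,0.8,0],[0,0,0.8,0],[0,0,0.8,0],[0,0,0.5,-0.15],[0,0,0,0],[0,0,0,0]]]' 85.4 60
python3 -c "
from h import *
go([.415,-.048,.014],1)"
```

```text
t: 32.02
tcp_pos: [0.4114, -0.0481, 0.1491]
tool_rot: [0.708, 0.706, 0.0, 0.0]
force: [-1.1, -0.5, -0.4]
finger_gap: 0.445
gripper_force: 0.0
t: 32.9
tcp_pos: [0.4125, -0.048, 0.0574]
tool_rot: [0.703, 0.711, 0.0, 0.0]
force: [0.1, 0.5, 0.0]
finger_gap: 0.999
gripper_force: 0.0
t 32.9 tcp [ 0.4125 -0.048   0.0574] yang 0.66 F [0.097  0.5168 0.0322] q1,5,6 [-0.3864  0.4411 -0.398 ]
 units [-0.0016  0.1003  1.7363] -0.05602731005890595
```

```bash

python3 -m handwheel '[[[-0.12,0,0.6,-0.05],[-0.12,0,0.6,0],[0,0,0.4,0],[0,0,0.14,0],[0,0.1,0,0],[0,0.15,0,0],[0,0.15,0,0],[0,0.2,0,0],[0,0.2,0,0],[0,0.2,0,0]]]'
python3 -c "
from h import *
go([.649,-.051,.014],1)"
```

```text
t: 34.15
tcp_pos: [0.4371, -0.0534, 0.0136]
tool_rot: [0.701, 0.713, -0.0, -0.0]
force: [-1.6, -1.8, 2.2]
finger_gap: 1.0
gripper_force: 1.4
t 34.15 tcp [ 0.4371 -0.0534  0.0136] yang 0.96 F [-1.6019 -1.7538  2.1867] q1,5,6 [-0.3763  0.38   -0.3927]
 units [-0.0453  8.4748 -0.0215] -0.007483542164873347
```

```bash

python3 -m handwheel '[[[0,0.3,0,0],[0,0.4,0,0],[0,0.45,0,0],[0,0.45,0,0],[0,0.45,0,0],[0,0.45,0,0],[0,0.45,0,0],[0,0.45,0,0],[0,0.45,0,0],[0,0.45,0,0],[0,0.45,0,0],[0,0.45,0,0],[0,0.45,0,0],[0,0.45,0,0],[0,0.4,0,0],[0,0.3,0,0],[0,0.2,0,0],[0,0.1,0,0]]]'
python3 -c "
from h import *
go([.649,-.051,.014],1);s=sense();print(s['gripper_force'])"
```

```text
t: 36.4
tcp_pos: [0.6149, -0.0504, 0.0135]
tool_rot: [0.701, 0.713, -0.0, -0.0]
force: [-1.5, -1.8, 1.1]
finger_gap: 1.0
gripper_force: 1.2
t 36.4 tcp [ 0.6149 -0.0504  0.0135] yang 0.97 F [-1.5021 -1.7807  1.0569] q1,5,6 [-0.2627  0.7368 -0.2796]
 units [-0.0463  1.3616 -0.0196] -0.004740343617662772
1.243381449021399
```

```bash

python3 -m handwheel '[[[-0.02,0.2,0,0],[-0.02,0.25,0,0],[0,0.25,0,0],[0,0.2,0,0],[0,0.1,0,0],[0,0,0,0]]]'
python3 -m handwheel '[[[0,0.08,0,0],[0,0.08,0,0],[0,0,0,0]]]'
```

```text
t: 37.15
tcp_pos: [0.6406, -0.0516, 0.0137]
tool_rot: [0.701, 0.713, 0.0, 0.001]
force: [-1.1, 0.5, 1.2]
finger_gap: 1.001
gripper_force: 0.7
t: 37.52
tcp_pos: [0.6445, -0.0525, 0.0137]
tool_rot: [0.702, 0.712, 0.0, 0.001]
force: [-1.7, 0.6, -1.0]
finger_gap: 1.002
gripper_force: 0.6
```

```bash

python3 -m handwheel '[[[0,0.06,0,0],[0,0.04,0,0],[0,0,0,0]]]'
python3 -m handwheel '[[[0,0.04,0,0],[0,0.04,0,0],[0,0,0,0]]]'
```

```text
t: 37.9
tcp_pos: [0.6478, -0.0514, 0.0139]
tool_rot: [0.701, 0.713, 0.001, 0.001]
force: [-1.8, -1.5, 0.1]
finger_gap: 1.005
gripper_force: 0.8
t: 38.28
tcp_pos: [0.6476, -0.0511, 0.0132]
tool_rot: [0.701, 0.713, -0.0, -0.001]
force: [-1.3, -0.4, -0.4]
finger_gap: 1.0
gripper_force: 0.9
```

```bash

python3 -m handwheel '[[[0,0.04,0,0],[0,0.04,0,0],[0,0,0,0]]]'
python3 -m handwheel '[[[0,0.04,0,0],[0,0.02,0,0],[0,0,0,0]]]'
```

```text
t: 38.65
tcp_pos: [0.6505, -0.0516, 0.0133]
tool_rot: [0.701, 0.713, -0.0, 0.0]
force: [-2.3, 1.1, 0.0]
finger_gap: 0.993
gripper_force: 0.9
t: 39.02
tcp_pos: [0.6516, -0.0516, 0.0134]
tool_rot: [0.701, 0.713, -0.0, -0.0]
force: [-3.5, 0.8, 0.2]
finger_gap: 1.001
gripper_force: 1.7
```

```bash

python3 -m handwheel '[[[0,0.04,0,0],[0,0.02,0,0],[0,0,0,0]]]'
python3 -m handwheel '[[[0,0.04,0,0],[0,0,0,0]]]'
python3 - <<'E'
from h import *
save('scene','s4');save('wrist','w7')
c=np.zeros((600,800,3),np.uint8)
c[:300,:400]=cv2.resize(cv2.imread('pics/w7.png'),(400,300));c[:,400:]=cv2.resize(cv2.imread('pics/s4.png')[120:300,280:400],(400,600),interpolation=cv2.INTER_CUBIC)
cv2.imwrite('pics/m2.png',c)
E
```

```text
t: 39.4
tcp_pos: [0.6518, -0.0516, 0.0134]
tool_rot: [0.701, 0.713, -0.001, -0.002]
force: [-10.3, 0.7, 2.9]
finger_gap: 1.004
gripper_force: 5.4
t: 39.65
tcp_pos: [0.6517, -0.0516, 0.0134]
tool_rot: [0.701, 0.713, -0.002, -0.002]
force: [-9.4, 0.3, 3.8]
finger_gap: 1.002
gripper_force: 5.5
```

```bash

python3 - <<'E'
from loc import *
T=wristT();d=np.load('pics/w7.npy');W=cloud(T,d);p=cv2.imread('pics/w7.png')
m=(d>0)&(W[...,2]>.018)&(W[...,2]<.045)&(W[...,0]>.62)&(W[...,0]<.72)&(abs(W[...,1]-.04)<.04)
k=W[m];print('wrist',len(k))
if len(k)>20:print(np.percentile(k,[1,10,50,90,99],axis=0))
C=camera_params('scene');E=C['extrinsics'];d=np.load('pics/s4.npy');ys,xs=np.mgrid[0:480,0:640];uv=np.stack([xs.ravel(),ys.ravel()],1).astype(float)
q=cv2.undistortPoints(uv[:,None],C['mtx'],C['D'])[:,0]
V=((E[:3,:3]@(np.c_[q[:,0],-q[:,1],-np.ones(len(q))]*d.ravel()[:,None]).T).T+E[:3,3])
im=cv2.imread('pics/s4.png').reshape(-1,3)
k=V[(d.ravel()>0)&(V[:,2]>.02)&(V[:,2]<.034)&(V[:,0]>.64)&(V[:,0]<.72)&(abs(V[:,1]-.04)<.045)&(im.max(1)<80)]
print('scene',len(k)); 
if len(k)>5:print(np.percentile(k,[2,10,50,90],axis=0))
E
```

```text
wrist 21968
[[0.6705 0.0004 0.019 ]
 [0.6729 0.0038 0.0266]
 [0.7062 0.0269 0.0315]
 [0.7167 0.047  0.0362]
 [0.7197 0.0514 0.0373]]
scene 92
[[0.6668 0.0143 0.0234]
 [0.6681 0.0239 0.0255]
 [0.6715 0.0542 0.03  ]
 [0.6812 0.0819 0.0325]]
```

```bash

python3 -m handwheel '[[[0,-0.3,0,0],[0,-0.8,0,0],[0,-0.8,0,0],[0,-0.8,-0.5,0],[0,-0.8,-0.8,0],[0,-0.3,-0.95,0],[0.37,0,-0.95,0],[0.37,0,-0.95,0],[0.37,0,-0.95,0],[0.37,0,-0.95,0],[0.37,0,-0.95,0],[0.37,0,-0.95,0],[0.37,0,-0.95,0],[0.37,0,-0.95,0],[0.37,0,-0.95,0],[0.37,0,-0.9,0.1],[0,0,0,0]]]' 38 60
python3 - <<'E'
from h import *
save('top','top4')
go([.646,.041,.30],.5)
E
```

```text
t: 41.88
tcp_pos: [0.5601, 0.0449, 0.3087]
tool_rot: [0.702, 0.712, 0.004, 0.003]
force: [0.3, -0.3, 0.3]
finger_gap: 0.445
gripper_force: 0.0
t 41.925 tcp [0.5589 0.0439 0.3071] yang 0.72 F [-0.5212  0.5814  0.519 ] q1,5,6 [-0.1219  1.2758 -0.1349]
 units [-0.159   3.4789  0.3002] 0.03645663913910132
```

```bash

python3 -m handwheel '[[[-0.16,0.5,0.2,0],[0,0.8,0,0],[0,0.8,0,0],[0,0.8,0,0],[0,0.58,0,0],[0,0,0.4,0],[0,0,0.6,0],[0,0,0.6,0],[0,0,0.4,0],[0,0,0.2,0],[0,0,0,0]]]'
python3 -c "
from h import *
go([.646,.041,.247],.5)"
```

```text
t: 43.3
tcp_pos: [0.6447, 0.0366, 0.2459]
tool_rot: [0.705, 0.709, -0.0, -0.0]
force: [0.2, 0.6, -1.3]
finger_gap: 0.443
gripper_force: 0.0
t 43.3 tcp [0.6447 0.0366 0.2459] yang 0.37 F [ 0.2485  0.5997 -1.315 ] q1,5,6 [-0.116   1.2391 -0.1224]
 units [ 0.1738  0.0539 -0.0448] -0.02190989443662265
```

```bash

python3 -m handwheel '[[[0,0,0,0],[0,0,0,0],[0,0,0,0],[0,0,0,0]]]' 4 80
python3 -m handwheel '[[[0,0,0.1,0],[0,0,0.2,0],[0,0,0.3,0],[0,0,0.35,0],[0,0,0.35,0],[0,0,0.35,0],[0,0,0.35,0],[0,0,0.35,0],[0,0,0.35,0],[0,0,0.35,0],[0,0,0.35,0],[0,0,0.3,0],[0,0,0.25,0],[0,0,0.2,0],[0,0,0.1,0],[0,0,0.05,0],[0,0,0.05,0]]]'
python3 -c "
from h import *
go([.646,.041,.126],.5)"
```

```text
t: 43.8
tcp_pos: [0.6458, 0.0366, 0.247]
tool_rot: [0.705, 0.709, 0.001, 0.001]
force: [2.6, -0.3, 2.4]
finger_gap: 0.108
gripper_force: 78.3
t: 45.92
tcp_pos: [0.6457, 0.0366, 0.137]
tool_rot: [0.705, 0.709, 0.001, 0.001]
force: [5.4, 0.4, 1.9]
finger_gap: 0.105
gripper_force: 78.6
t 45.925 tcp [0.6457 0.0366 0.137 ] yang 0.36 F [5.3716 0.3585 1.9004] q1,5,6 [-0.116   1.0156 -0.1223]
 units [0.1773 0.0106 0.4412] -0.023853855523399525
```

```bash

python3 -m handwheel '[[[0,0,0.06,0],[0,0,0.06,0],[0,0,0.06,0],[0,0,0.06,0],[0,0,0.05,0],[0,0,0.04,0],[0,0,0,0]]]'
python3 -m handwheel '[[[0,0,0.04,0],[0,0,0.04,0],[0,0,0.03,0],[0,0,0,0]]]'
```

```text
t: 46.8
tcp_pos: [0.6458, 0.0366, 0.134]
tool_rot: [0.705, 0.709, 0.001, 0.002]
force: [-2.2, 1.2, 25.9]
finger_gap: 0.105
gripper_force: 81.2
t: 47.3
tcp_pos: [0.6459, 0.0366, 0.1339]
tool_rot: [0.705, 0.71, 0.001, 0.002]
force: [-6.8, 0.2, 37.5]
finger_gap: 0.105
gripper_force: 82.6
```

```bash

python3 -m handwheel '[[[0,0,-0.13,0],[0,0,0,0]]]'
cat > bar.py <<'E'
from loc import *
import sys
n=sys.argv[1]
T=wristT();p,d=save('wrist','wb'+n);W=cloud(T,d);im=p
m=(d>0)&(W[...,0]>.62)&(W[...,0]<.665)&(W[...,1]>.055)&(W[...,1]<.10)&(W[...,2]>.11)&(W[...,2]<.2)
k=W[m];print('wrist bar',len(k),np.percentile(k,[2,50,90,98],axis=0) if len(k)>10 else '')
C=camera_params('scene');E=C['extrinsics'];p,d=save('scene','sb'+n);ys,xs=np.mgrid[0:480,0:640];uv=np.stack([xs.ravel(),ys.ravel()],1).astype(float)
q=cv2.undistortPoints(uv[:,None],C['mtx'],C['D'])[:,0]
V=((E[:3,:3]@(np.c_[q[:,0],-q[:,1],-np.ones(len(q))]*d.ravel()[:,None]).T).T+E[:3,3]);im=p.reshape(-1,3)
for f,a in(('start','scene'),('now',None)):
    if a: dd=np.load('pics/scene.npy').ravel();VV=((E[:3,:3]@(np.c_[q[:,0],-q[:,1],-np.ones(len(q))]*dd[:,None]).T).T+E[:3,3])
    else: VV=V
    k=VV[(VV[:,0]>.63)&(VV[:,0]<.662)&(VV[:,1]>.06)&(VV[:,1]<.10)&(VV[:,2]>.11)&(VV[:,2]<.2)]
    print(f,len(k),np.percentile(k,[2,50,98],axis=0) if len(k)>3 else '')
go([.646,.041,.127])
E
python3 bar.py 1
```

```text
t: 47.55
tcp_pos: [0.6458, 0.0366, 0.134]
tool_rot: [0.705, 0.709, 0.001, 0.002]
force: [-2.2, 1.3, 24.7]
finger_gap: 0.108
gripper_force: 80.9
wrist bar 6245 [[0.6403 0.0563 0.1466]
 [0.6478 0.0831 0.1505]
 [0.6579 0.097  0.1517]
 [0.6635 0.0993 0.1523]]
start 65 [[0.636  0.061  0.151 ]
 [0.6418 0.0813 0.1574]
 [0.6612 0.0983 0.1603]]
now 5 [[0.6347 0.0617 0.1405]
 [0.6373 0.078  0.1464]
 [0.6408 0.0883 0.1473]]
t 47.65 tcp [0.6458 0.0366 0.134 ] yang 0.38 F [-1.4973  0.7635 22.7625] q1,5,6 [-0.1158  1.0072 -0.1223]
 units [0.1768 0.007  0.2818]
```

```bash

python3 -m handwheel '[[[0,0,-0.1,0],[0,0,-0.05,0],[0,0,0,0]]]'
python3 -m handwheel '[[[0,0,0,0],[0,0,0,0],[0,0,0,0],[0,0,-0.4,0],[0,0,-0.8,0],[0,0,-0.8,0],[0,0,-0.8,0],[0,0,0,0]]]' 38
python3 bar.py 2
```

```text
t: 48.02
tcp_pos: [0.6458, 0.0366, 0.1342]
tool_rot: [0.705, 0.709, 0.001, 0.001]
force: [4.0, 2.0, 7.6]
finger_gap: 0.104
gripper_force: 79.2
t: 49.02
tcp_pos: [0.646, 0.0365, 0.2057]
tool_rot: [0.705, 0.709, 0.001, 0.002]
force: [-0.6, 1.4, 0.4]
finger_gap: 0.447
gripper_force: 0.0
wrist bar 2811 [[0.64   0.0562 0.1465]
 [0.6478 0.0824 0.1505]
 [0.658  0.0968 0.1518]
 [0.6636 0.0994 0.1524]]
start 65 [[0.636  0.061  0.151 ]
 [0.6418 0.0813 0.1574]
 [0.6612 0.0983 0.1603]]
now 59 [[0.6369 0.0634 0.1414]
 [0.6428 0.0823 0.149 ]
 [0.6594 0.0989 0.1535]]
t 49.125 tcp [0.6445 0.0366 0.2033] yang 0.36 F [ 0.5022  0.1353 -0.0793] q1,5,6 [-0.116   1.1502 -0.1224]
 units [0.1744 0.0636 3.0505]
```

```bash

python3 -m handwheel '[[[0,-0.2,-0.6,0],[0,-0.8,-0.6,0],[0,-0.9,-0.4,0],[0,-0.9,0,0],[0,-0.9,0,0],[0.4,-0.9,0,0],[0.9,-0.4,0,0],[0.9,0,0,0],[0.9,0,0,0],[0.9,0,0,0],[0.9,0,0,0],[0.9,0,0,0],[0.9,0,0,0],[0.6,0,0,0],[0,0,0,0],[0,0,0,0]]]'
python3 - <<'E'
from h import *
save('scene','s9');save('top','top9')
c=np.zeros((600,800,3),np.uint8)
c[:,:400]=cv2.resize(cv2.imread('pics/s9.png')[110:290,280:400],(400,600),interpolation=cv2.INTER_CUBIC);c[:400,400:]=cv2.resize(cv2.imread('pics/top9.png')[120:330,150:360],(400,400),interpolation=cv2.INTER_CUBIC)
cv2.imwrite('pics/m9.png',c);print(sense()['t'],sense()['tcp_pos'])
E
```

```text
t: 51.12
tcp_pos: [0.5185, 0.2178, 0.2433]
tool_rot: [0.705, 0.709, -0.0, 0.0]
force: [0.4, -0.3, -0.5]
finger_gap: 0.444
gripper_force: 0.0
51.225 [0.5186 0.2176 0.2433]
```

View pics/m9.png

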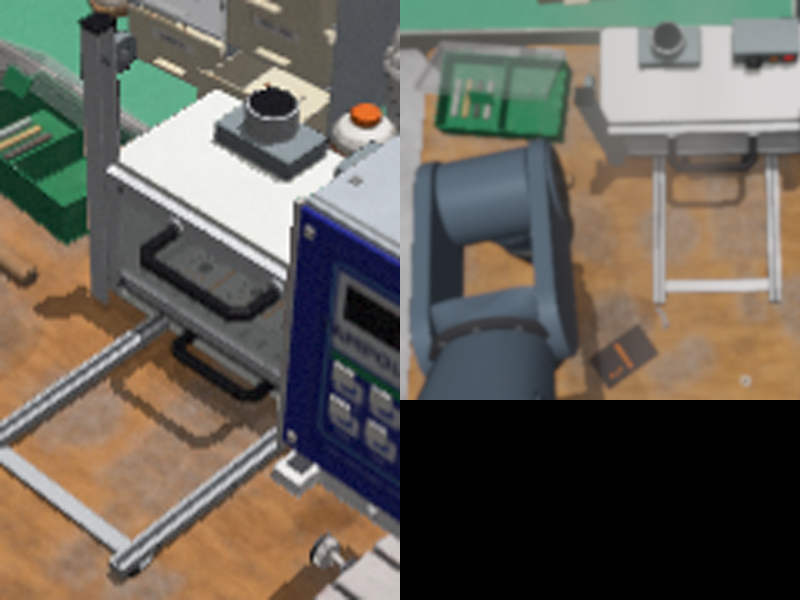

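The sash is shut (bar at (215,270)), the tray is home with its pull outside below it (220,370), and the plates are visible through the pane. The arm is clear.

```bash
python3 -c "
from station import sign_off
print(sign_off())"
```

```text
the job is handed in; nothing more can be done
None
```

The job is handed in at about 51 s: both plates were laid in the shingled row (first lap about 29 mm, second set for 30 and checked by eye), the sash raised to its stop, the tray pushed against its stop, and the sash lowered slowly until shut; plate B slipped from the first grip and shifted about 30 mm before I re-gripped it, and the sash seems to have sagged about 7 mm from fully up while the tray went in.

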